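# Stand the spare pot in the empty saucer

### The arm

A 6-joint arm with a two-finger parallel gripper is mounted at the origin on the work surface. World frame = base frame: x ahead of the robot, y to its left, z up, the work surface at z = 0. Lengths are in m, angles in rad, forces in N, time in s.
With the tool pointing down it reaches from about 0.375 to 0.975 m from the base axis. Payload 3.8 kg.
Tool frame: the origin (TCP) lies on the centre line of the jaws, within the pads' length; the fingertips stand 17 mm ahead of it and the grasp point (between the pads) lies 2 mm behind it (bot.tip_extent is the distance from the TCP to the fingertips, in m); z points along the fingers, y is the line along which they close (so a half turn about z gives the same grasp; the last joint's range is limited). The gripper opens to 85 mm and grips with 20 to 120 N. Pads are 22 mm wide; open, the fingers measure 114 mm over their backs; the gripper's body (76 mm by 85 mm) begins 54 mm behind the grasp point. The pads swing forward as they close: fully open they stand 13 mm farther back than shut.
Start: joints at [1.107, 0.264, 1.604, -0, 1.274, -0.037], TCP at [0.279, 0.614, 0.248] pointing down, gripper open.
Joint ranges: [-2.63, 2.63], [-0.94, 2.18], [0.31, 2.57], [-1.31, 4.45], [0, 2.66], [-2.55, 2.55]. Speed limits (rad/s): [2.57, 2.57, 3.14, 3.14, 3.14, 3.14].

### API

Orientations are given as a rotation vector (axis times angle).
In Python, from workcell import readout, read_camera, finish_job, bot gives the robot as it stands.
- The arm moves only by the tool jog_arm, never from a script. Its argument "deltas" is one flat list of numbers, 7 for each row, row after row: the shift along the tool's x, y, z in m, then the turn, a rotation vector about the tool's x, y, z in degrees, then the gripper command: -1 is shut, 1 is fully open, values between are in proportion. A call has 1 to 8 rows; each row is the pose to reach, as a shift and turn from the pose commanded when the call began, along the tool's axes at that moment; what a row does not reach only later rows make up. A row lasts 1/10 s, in which the tool goes at most 50 mm and 8.59 degrees, less where a joint would pass 70% of its speed; a pose out of reach is approached as far as the arm can. A call with a gripper value outside its range is refused whole. The fingers move at their own pace and stop on an object; "squeeze" is the grip in N (left out, the last holds). Time passes only in rows, so rows that repeat a pose let the fingers close. It gives the time, the measured TCP pose, the force, the opening and the grip force at its end, in the units of the state.
- readout.read_state(): the state, without advancing time (a new reading comes with each control period).
- read_camera(name): name is "scene" or "top"; returns a dict with "color" (420x560x3 uint8, blue, green, red), "fx", "fy", "cx", "cy" (pixels), "dist" ([k1, k2, p1, p2, k3] as OpenCV has them; the pictures are not rectified), "origin" and "attitude" of the camera in the world. Camera axes: x right, y down, z forward; pixel columns grow to the right and rows downward; lengths in m; the calibration is good to about 2 mm. A picture is of the moment at which its call begins. There is no depth.
- finish_job(): hands the job in; it is judged then, once.
The state is a dict: "time": time; "q": joint angles; "joint_vel": joint speeds; "joint_torque": joint torques, N m; "tool_pos": TCP position; "tcp_rot": TCP orientation; "wrist_force": force on the tool from outside, world axes, zero at the start; "torque": the same for the moment, N m; "width": opening from 0.0 (shut) to 1.0 (fully open); "grip_force": force on a finger pad.
Only numpy, scipy, OpenCV 4.12 (cv2) and the standard library are available. Lean on these libraries where they do the work, as an engineer would, in place of code of your own. Each camera call takes 0.05 s, during which the arm holds its last target. There are 200 camera calls.

### The job

Two white saucers stand near the front of the tray and one of them already has a small terracotta pot in it. Pick up the matching small terracotta pot that was left on the bare tray and set it down, upright and not dropped, in the middle of whichever saucer is empty. Leave both saucers and the pot that is already in its saucer where they are.

Things in the scene. Friction and masses are not known exactly. Their poses are not given: they have to be found in the camera images.
- spare_pot: The pot to move: small round terracotta pot, upright on the bare tray, nearer the robot than the saucers. 56 mm high, about 100 g, open top, wall 4 mm. Its top 18 mm is a straight collar 60 mm in outer diameter (grip it across the outside from above); below it tapers to a 44 mm foot. Origin: centre of its underside; z up. Not the 108 mm wide terracotta pot nor the square black one.
- standing_pot: A pot of the same make and size as the spare pot (56 mm high, 60 mm collar), already standing in one of the two saucers, which one varies; leave it there. Origin: centre of its underside; z up.
- saucer_a: White glazed ceramic saucer, loose on the tray, the one on the robot's left (+y). Round, 120 mm across at the rim, 18 mm high, flat inner floor 5 mm above the tray and about 90 mm across, sloping rim wall 4 mm thick. Either empty or with the standing pot in it. Origin: centre of its underside, on the tray; z up.
- saucer_b: White glazed ceramic saucer of the same make and size (120 mm across, 18 mm high, inner floor 5 mm above the tray), the one on the robot's right (-y). Either empty or with the standing pot in it. Origin: centre of its underside, on the tray; z up.

How it is judged:
On the way:
1. the spare pot is lifted in the gripper, its underside more than 25 mm above the tray (height (world z) of spare_pot above 0.025 m and contact force between the fingers and spare_pot above 0.5 N), for 0.2 s.
At the end, for the whole second after the job is handed in: The spare pot stands at rest and upright (within 10 degrees) on the floor of the saucer that was empty at the start, its centre within 20 mm of the saucer's centre; the other pot still stands upright in its own saucer, and that pot and both saucers are within 20 mm of where they began (((horizontal distance between standing_pot and saucer_a below 0.03 m and horizontal distance between spare_pot and saucer_b below 0.02 m) or (horizontal distance between standing_pot and saucer_b below 0.03 m and horizontal distance between spare_pot and saucer_a below 0.02 m)) and height (world z) of spare_pot between 0.001 and 0.01 m and angle between each of spare_pot, standing_pot's own z axis and vertical below 0.175 rad and distance of each of standing_pot, saucer_a, saucer_b from where it was at the start of the episode below 0.02 m and linear speed of spare_pot below 0.02 m/s); the robot touches nothing.
It fails at once if the pot that was already in its saucer is shifted more than 20 mm or tipped more than 20 degrees (distance of standing_pot from where it was at the start of the episode above 0.02 m or angle between standing_pot's own z axis and vertical above 0.35 rad).
It fails at once if a saucer is shifted more than 20 mm (distance of any of saucer_a, saucer_b from where it was at the start of the episode above 0.02 m).
It fails at once if the spare pot is dropped (falls free faster than 0.7 m/s, a fall of about 25 mm) (linear speed of spare_pot above 0.7 m/s and contact force between the fingers and spare_pot below 0.05 N).
It also fails if it takes over 32 s, if anything falls off the work surface, if the arm or the gripper's body presses on something with over 40 N, if the wrist force passes 120 N, or if a joint passes its speed limit or range.

## Working session

There is one attempt and no reset: what is moved stays moved. The work goes in short steps, Python scripts to look and compute and a tool call to move; the robot and the scene stay as the last step left them, time stands still between calls to the robot, and variables do not carry over. Pictures are saved under pics/ and viewed, at most 10 in all, crops included, and the job is handed in when it is done.

Besides the shell and the picture viewer there is one more tool, called after "Call:" in YAML: its name, and indented under it one key for each argument. jog_arm: Moves the arm, as the interface text tells. Its arguments: {"type":"object","properties":{"deltas":{"type":"array"},"squeeze":{"type":"number"}},"required":["deltas"]}

```bash
mkdir -p pics
cat > h.py <<'E'
import numpy as np, cv2
from scipy.spatial.transform import Rotation as R
from workcell import readout, read_camera, finish_job, bot
def rot(a):
    a=np.array(a,float)
    return a if a.shape==(3,3) else (R.from_quat(a).as_matrix() if a.size==4 else R.from_rotvec(a).as_matrix())
def px2w(c,uv,z):
    K=np.array([[c['fx'],0,c['cx']],[0,c['fy'],c['cy']],[0,0,1]])
    p=cv2.undistortPoints(np.array(uv,float).reshape(-1,1,2),K,np.array(c['dist'],float)).reshape(-1,2)
    d=np.c_[p,np.ones(len(p))]@rot(c['attitude']).T; o=np.array(c['origin'])
    return o+d*((z-o[2])/d[:,2])[:,None]
E
python3 - <<'E'
from h import *
for n in("top","scene"):
    c=read_camera(n); cv2.imwrite(f"pics/{n}0.png",c['color']); print({k:v for k,v in c.items() if k!='color'})
print(readout.read_state())
E
```

```text
{'fx': 379.2313699384316, 'fy': 379.2313699384316, 'cx': 280.71429383466466, 'cy': 213.2952923009208, 'dist': array([-0.00895181,  0.        ,  0.        ,  0.        ,  0.        ]), 'origin': array([ 0.40247627, -0.020837  ,  0.70080811]), 'attitude': array([-2.10057709,  2.14890425, -0.18066438])}
{'fx': 456.92828475394265, 'fy': 456.92828475394265, 'cx': 287.3085818938052, 'cy': 202.7220039669628, 'dist': array([-0.10736089,  0.        ,  0.        ,  0.        ,  0.        ]), 'origin': array([1.04529525, 0.07761609, 0.71371731]), 'attitude': array([-1.70511695, -1.95557204,  0.69526627])}
{'time': 0.1, 'q': array([ 1.10707661e+00,  2.64682492e-01,  1.60526018e+00,  1.06258868e-06,
        1.27370358e+00, -3.68742319e-02]), 'joint_vel': array([ 0.00110471, -0.00060067, -0.00439952,  0.00141777, -0.00014173,
        0.00038721]), 'joint_torque': array([ 7.24890833e-04, -5.16710079e+01, -3.68589485e+01, -2.30203595e-04,
        6.43857638e-03,  2.31984262e-05]), 'tool_pos': array([0.27915136, 0.6138729 , 0.24707106]), 'tcp_rot': array([-0.66530107, -3.0698155 ,  0.00312437]), 'wrist_force': array([ 0.23083965, -0.69490097, -0.57716569]), 'torque': array([-0.01255453,  0.00943089,  0.00610474]), 'grip_force': 0.0, 'width': 0.995514097217448}
```

View pics/top0.png

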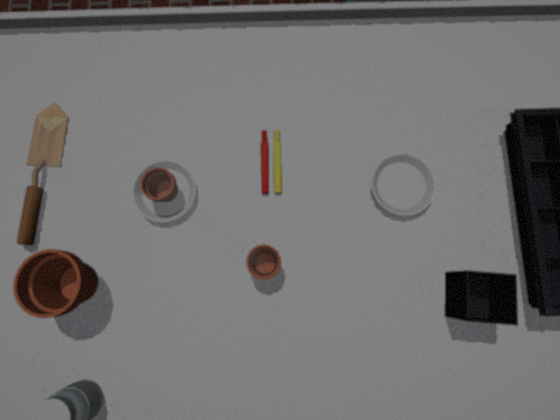

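View pics/scene0.png

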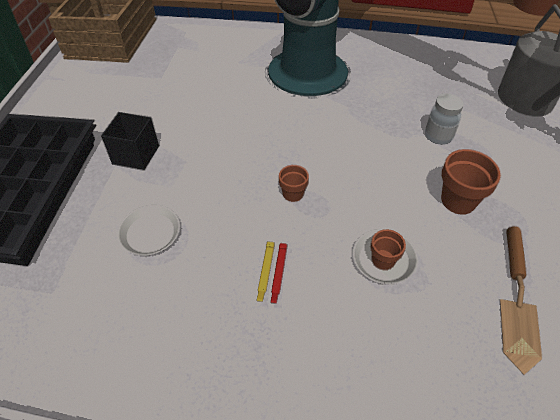

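The top view shows the spare pot's rim at about (264,261). The empty saucer is at (402,185), on the -y side, and the standing pot is in the left saucer at (165,193). I'll enlarge crops of the pot and the empty saucer to get closer readings.

Run:
```python
from h import *
c=read_camera("top"); im=c['color']
a=cv2.resize(im[230:300,229:299],(400,400),interpolation=3); b=cv2.resize(im[150:220,367:437],(400,400),interpolation=3)
cv2.imwrite("pics/crop1.png",cv2.convertScaleAbs(np.hstack([a,b]),alpha=1.4))
print(px2w(c,[[264,260.5],[247,260],[281,260]],.056),px2w(c,[[402.5,185],[371,185],[434,185]],.018))
s=read_camera("scene"); print(px2w(s,[[293,174]],.056),px2w(s,[[150.5,230]],.018))
print(px2w(c,[[159,184]],.061))
print(rot(readout.read_state()['tcp_rot']))
```

```text
[[ 0.43785605  0.01307528  0.056     ]
 [ 0.43933713  0.04183598  0.056     ]
 [ 0.43805377 -0.01568067  0.056     ]] [[ 0.57291823 -0.24312273  0.018     ]
 [ 0.57431694 -0.18493645  0.018     ]
 [ 0.57152657 -0.30129525  0.018     ]]
[[0.4316051  0.01203311 0.056     ]] [[ 0.57755382 -0.24091948  0.018     ]]
[[0.57432552 0.19430995 0.061     ]]
[[-9.10292188e-01  4.13965825e-01 -6.54290924e-04]
 [ 4.13966341e-01  9.10291195e-01 -1.34503550e-03]
 [ 3.87965377e-05 -1.49522972e-03 -9.99998881e-01]]
```

View pics/crop1.png

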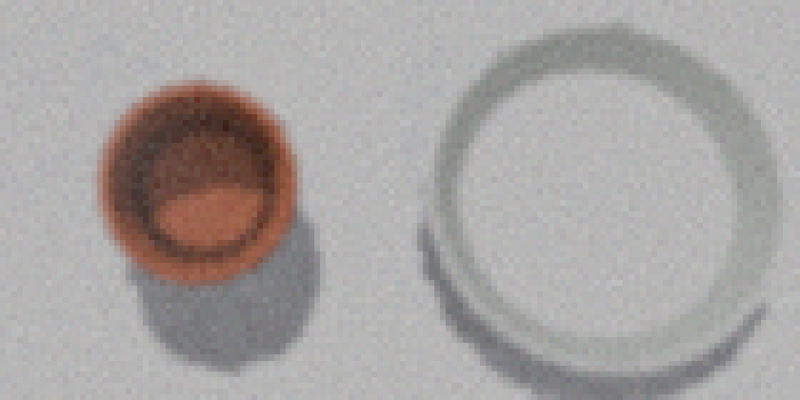

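Call:
jog_arm:
  deltas: [-0.39,-0.482,0.1,0,0,0,1,-0.39,-0.482,0.1,0,0,0,1,-0.39,-0.482,0.1,0,0,0,1,-0.39,-0.482,0.1,0,0,0,1,-0.39,-0.482,0.1,0,0,0,1,-0.39,-0.482,0.1,0,0,0,1,-0.39,-0.482,0.1,0,0,0,1,-0.39,-0.482,0.1,0,0,0,1]
  squeeze: 30

```text
time: 1.0
tool_pos: [0.3784, 0.2303, 0.1844]
tcp_rot: [0.664, 3.07, 0.001]
wrist_force: [0.9, -0.3, 1.0]
width: 1.004
grip_force: 0.0
```

Call:
jog_arm:
  deltas: [-0.141,-0.174,0.034,0,0,0,1,-0.141,-0.174,0.034,0,0,0,1,-0.141,-0.174,0.034,0,0,0,1,-0.141,-0.174,0.034,0,0,0,1,-0.141,-0.174,0.034,0,0,0,1,-0.141,-0.174,0.034,0,0,0,1]

```text
time: 1.6
tool_pos: [0.4349, 0.0125, 0.1501]
tcp_rot: [-0.673, -3.068, 0.001]
wrist_force: [1.0, -0.0, -0.3]
width: 0.998
grip_force: 0.0
```

Run:
```python
from h import *
s=readout.read_state(); Rm=rot(s['tcp_rot']); print(s['tool_pos'],s['q'].round(2),bot.tip_extent)
c=read_camera("scene"); cv2.imwrite("pics/s1.png",cv2.resize(c['color'][90:240,200:400],(800,600),interpolation=3))
for t in([.435,.0135,.042],): print(Rm.T@(np.array(t)-s['tool_pos']))
```

```text
[0.43488869 0.01253203 0.15005913] [-0.03 -0.11  2.2  -0.    1.06 -1.17] 0.017
[0.00026891 0.00103753 0.1080582 ]
```

View pics/s1.png

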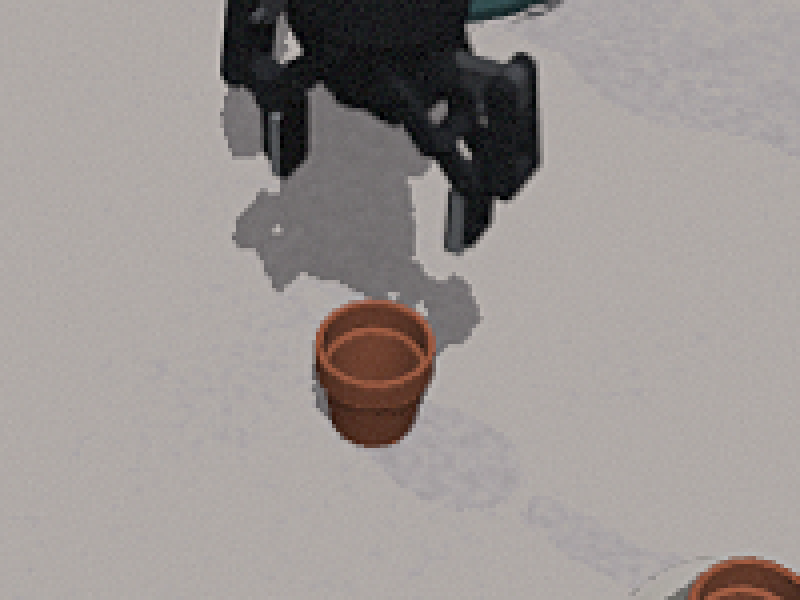

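The picture shows the open fingers above the pot and straddling it. The pot's rim centre is at (293.5,176), which agrees with x = 0.435, so I'll descend.

Call:
jog_arm:
  deltas: [0,0.001,0.03,0,0,0,1,0,0.001,0.055,0,0,0,1,0,0.001,0.075,0,0,0,1,0,0.001,0.09,0,0,0,1,0,0.001,0.1,0,0,0,1,0,0.001,0.108,0,0,0,1,0,0.001,0.108,0,0,0,1]

```text
time: 2.35
tool_pos: [0.4345, 0.0169, 0.0419]
tcp_rot: [-0.664, -3.069, 0.0]
wrist_force: [-0.1, 0.1, -0.3]
width: 0.997
grip_force: 0.0
```

Call:
jog_arm:
  deltas: [0,0,0,0,0,0,0.3,0,0,0,0,0,0,0.2,0,0,0,0,0,0,0,0,0,0,0,0,0,-0.5,0,0,0,0,0,0,-1,0,0,0,0,0,0,-1,0,0,0,0,0,0,-1,0,0,0,0,0,0,-1]
  squeeze: 30

```text
time: 3.15
tool_pos: [0.4362, 0.0161, 0.0437]
tcp_rot: [0.665, 3.068, 0.001]
wrist_force: [-1.3, -0.8, 6.5]
width: 0.668
grip_force: 31.6
```

Call:
jog_arm:
  deltas: [0,0,-0.01,0,0,0,-1,0,0,-0.025,0,0,0,-1,0,0,-0.04,0,0,0,-1,0,0,-0.055,0,0,0,-1,0,0,-0.07,0,0,0,-1,0,0,-0.08,0,0,0,-1,0,0,-0.08,0,0,0,-1]

```text
time: 3.85
tool_pos: [0.4365, 0.0163, 0.1244]
tcp_rot: [0.665, 3.067, 0.001]
wrist_force: [0.0, -0.2, -1.0]
width: 0.668
grip_force: 32.3
```

Run:
```python
from h import *
s=readout.read_state(); Rm=rot(s['tcp_rot']); print(s['tool_pos'],s['width'],s['grip_force'])
c=read_camera("scene"); cv2.imwrite("pics/s2.png",cv2.resize(c['color'][60:240,190:430],(800,600),interpolation=3))
print(Rm.T@(np.array([.575,-.2425,.12])-s['tool_pos']))
```

```text
[0.4364626  0.01632659 0.12438918] 0.6684365047876547 32.263690987674636
[-0.23325235 -0.1782487   0.00488073]
```

View pics/s2.png

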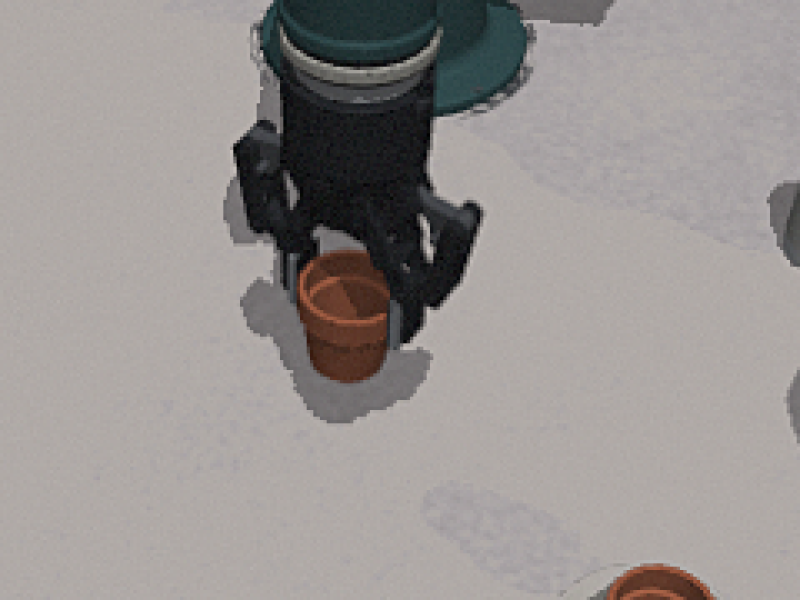

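The pot is held upright between the pads and clear of the tray. Next I carry it over to the empty saucer.

Call:
jog_arm:
  deltas: [-0.012,-0.009,0,0,0,0,-1,-0.036,-0.0275,0,0,0,0,-1,-0.066,-0.05,0,0,0,0,-1,-0.098,-0.075,0,0,0,0,-1,-0.13,-0.099,0,0,0,0,-1,-0.162,-0.124,0,0,0,0,-1,-0.19,-0.145,0,0,0,0,-1,-0.21,-0.16,0,0,0,0,-1]

```text
time: 4.7
tool_pos: [0.5605, -0.2194, 0.1211]
tcp_rot: [-0.667, -3.069, 0.001]
wrist_force: [-0.4, 0.3, -1.4]
width: 0.668
grip_force: 32.3
```

Call:
jog_arm:
  deltas: [-0.015,-0.012,0.01,0,0,0,-1,-0.023,-0.018,0.025,0,0,0,-1,-0.023,-0.018,0.035,0,0,0,-1,-0.023,-0.018,0.035,0,0,0,-1,-0.023,-0.018,0.035,0,0,0,-1]

```text
time: 5.2
tool_pos: [0.5724, -0.241, 0.0863]
tcp_rot: [-0.664, -3.068, -0.001]
wrist_force: [0.0, 0.8, -0.7]
width: 0.667
grip_force: 32.3
```

Run:
```python
from h import *
s=readout.read_state(); Rm=rot(s['tcp_rot']); print(s['tool_pos'],s['grip_force'],Rm.T@(np.array([.575,-.2425,.045])-s['tool_pos']))
c=read_camera("scene"); cv2.imwrite("pics/s3.png",cv2.resize(c['color'][130:280,60:260],(800,600),interpolation=3))
```

```text
[ 0.57235457 -0.24095748  0.08630613] 32.34147345807287 [-0.00316938 -0.00031915  0.04129682]
```

View pics/s3.png

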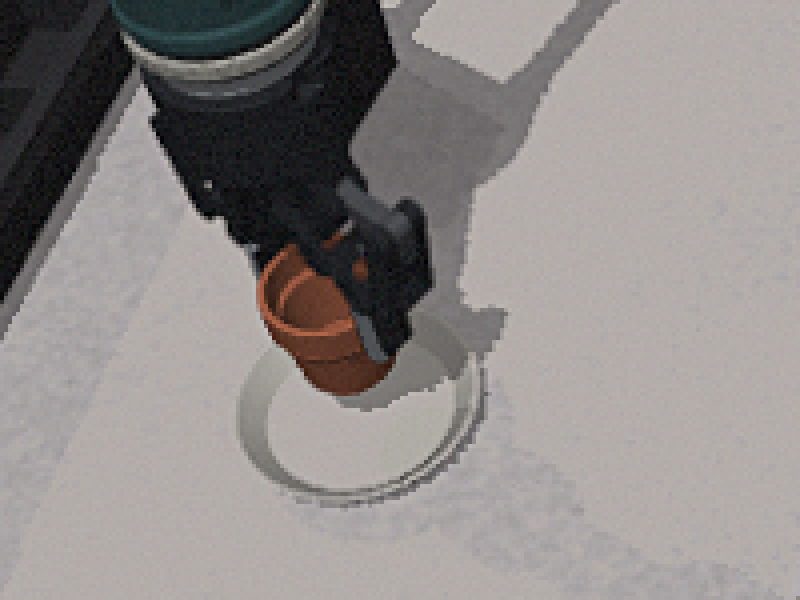

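Run:
```python
from h import *
c=read_camera("scene"); f=lambda u,v:(60+(u+.5)/4-.5,130+(v+.5)/4-.5)
p=px2w(c,[f(347,394)],.0426)[0]; d=np.array(c['origin'])[:2]-p[:2]; print(p[:2]-.022*d/np.hypot(*d))
for z,l in((.018,[(238,410),(487,380),(350,505)]),(.005,[(268,445),(455,410),(345,491)])):
    print(px2w(c,[f(*q) for q in l],z).round(4))
```

```text
[ 0.57304375 -0.25120233]
[[ 0.5911 -0.2993  0.018 ]
 [ 0.5568 -0.1859  0.018 ]
 [ 0.6345 -0.2286  0.018 ]]
[[ 0.6002 -0.2844  0.005 ]
 [ 0.5673 -0.2012  0.005 ]
 [ 0.6198 -0.2391  0.005 ]]
```

Call:
jog_arm:
  deltas: [-0.002,0,0.01,0,0,0,-1,-0.002,0,0.02,0,0,0,-1,-0.002,0,0.027,0,0,0,-1,-0.002,0,0.031,0,0,0,-1,-0.002,0,0.034,0,0,0,-1,-0.002,0,0.036,0,0,0,-1,-0.002,0,0.037,0,0,0,-1,-0.002,0,0.037,0,0,0,-1]

```text
time: 6.1
tool_pos: [0.5755, -0.2431, 0.0506]
tcp_rot: [0.665, 3.07, -0.0]
wrist_force: [0.2, -0.0, -1.2]
width: 0.664
grip_force: 32.3
```

Call:
jog_arm:
  deltas: [0,0,0.001,0,0,0,-1,0,0,0.001,0,0,0,-1,0,0,0.002,0,0,0,-1,0,0,0.002,0,0,0,-1]

```text
time: 6.5
tool_pos: [0.5757, -0.2431, 0.0489]
tcp_rot: [0.665, 3.07, -0.0]
wrist_force: [0.6, 0.4, 0.3]
width: 0.669
grip_force: 32.4
```

Call:
jog_arm:
  deltas: [0,0,0.0005,0,0,0,-1,0,0,0.001,0,0,0,-1,0,0,0.001,0,0,0,-1]

```text
time: 6.8
tool_pos: [0.5761, -0.2434, 0.0488]
tcp_rot: [0.665, 3.069, -0.001]
wrist_force: [-0.9, -1.4, 5.9]
width: 0.672
grip_force: 32.8
```

The wrist force has risen to 5.9 N upward, so the pot is resting on the saucer floor. I'll open gently and go up.

Call:
jog_arm:
  deltas: [0,0,0,0,0,0,0.36,0,0,0,0,0,0,0.45,0,0,0,0,0,0,0.6,0,0,0,0,0,0,0.8,0,0,0,0,0,0,1,0,0,0,0,0,0,1,0,0,0,0,0,0,1]

```text
time: 7.5
tool_pos: [0.5753, -0.243, 0.0475]
tcp_rot: [-0.665, -3.07, -0.0]
wrist_force: [0.6, 0.1, 0.7]
width: 1.001
grip_force: 0.0
```

Call:
jog_arm:
  deltas: [0,0,-0.01,0,0,0,1,0,0,-0.025,0,0,0,1,0,0,-0.045,0,0,0,1,0,0,-0.07,0,0,0,1,0,0,-0.1,0,0,0,1,0,0,-0.13,0,0,0,1,0,0,-0.15,0,0,0,1,0,0,-0.15,0,0,0,1]

```text
time: 8.3
tool_pos: [0.5783, -0.2443, 0.2038]
tcp_rot: [0.663, 3.061, -0.004]
wrist_force: [-0.3, -0.8, 0.6]
width: 1.002
grip_force: 0.0
```

Run:
```python
from h import *
print(readout.read_state()['tool_pos'])
c=read_camera("scene"); cv2.imwrite("pics/s4.png",cv2.resize(c['color'][130:280,60:260],(800,600),interpolation=3))
```

```text
[ 0.57826075 -0.24432161  0.2038321 ]
```

View pics/s4.png

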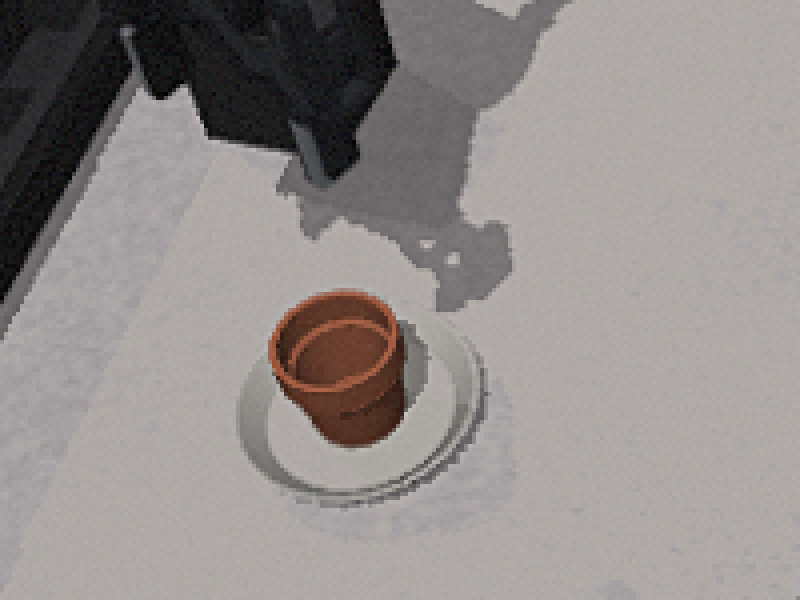

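The pot stands upright on the floor of the saucer. Its foot is at about (360,420) in the crop, near the middle, and the saucer's outline hasn't moved. The gripper is clear, so I'm handing in.

```bash
python3 -c "
from h import *
print(finish_job())"
```

```text
the job is handed in; nothing more can be done
None
```

The spare pot is standing upright near the middle of the empty right-hand saucer (saucer_b), and the job is handed in at about 8 s; no verdict was returned, and I did not re-measure the standing pot or saucer_a afterwards, though the arm never went near them at working height.

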